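# Seat the drill plate and clamp it evenly

### The job

Press on top of the flat plate in the drilling fixture's window and drag it back towards the robot until it is fully home against the near rail, then clamp it with the four T-screws, turning clockwise. Tighten them in two passes, crisscross (after the first screw of a pass always do the diagonally opposite one next): first bring all four to about half tight, and only then turn all four fully tight to their stops. Leave the timber, the tin and the steel bar beside the fixture where they are.

Things in the scene. Friction and masses are not known exactly. Their poses are not given: they have to be found in the camera images.
- fixture: Fixed drilling fixture: dark steel base 270 x 270 x 12 mm under a grey clamp frame whose flat top is 38 mm above the table. Origin: centre of the base's underside, on the table. Its +x is the fixture's far side, +y its left, +z up; yaw within 0.45 rad of the world's, so near is the robot's side. Four T-screws with vertical axes stand at x = +-60, y = +-85 mm in this frame.
- stop (a point): Middle of the upper inner edge of the near rail, the plate's stop, at x = -80, y = 0, z = 38 mm in the fixture's frame; its upright inner face faces the far side. The frame's open window, through which the plate is seen and reached, spans x = -80 to +50 and y = -55 to +55 mm in the fixture's frame.
- carrier (a joint): How far (m) the carrier plate is from its stop: 0 is home against the near rail, at most 0.055 towards the fixture's far (+x) side. Flat aluminium plate 140 x 120 x 12 mm, dark hole marks on top, sliding only along the fixture's x, about 1.5 N of friction. Its far end and sides stay hidden under the frame: nothing to grasp, so press on top and drag.
- carrier_top (a point): Centre of the plate's flat upper face, 24 mm above the table and 14 mm below the frame's top; moves with the plate. With the plate home it is at x = -10, y = 0, z = 24 mm in the fixture's frame.
- carrier_edge (a point): Middle of the plate's near upper edge, seen in the window; home when it meets the near rail, leaving no gap.
- screw_near_left (a joint): Turn (rad) of the near left T-screw (x = -60, y = +85 mm in the fixture's frame): 0 loose, grows clockwise from above, 0.7 half tight, 1.4 fully tight at its hard stop. Stays where left; friction 0.12 N m; does not rise or sink. Its bar points at 1.4 minus this value, counterclockwise from the fixture's x, seen from above: fully tight, the bar is parallel to the fixture's x.
- grip_near_left (a point): Centre of the black bar handle of the near left T-screw, on the screw's axis, 68 mm above the table. The bar is 70 mm long, 13 mm thick and 34 mm tall (51 to 85 mm above the table), with a steel neck of 12 mm radius below it; grasp it from above across its thickness.
- screw_near_right (a joint): Turn (rad) of the near right T-screw (x = -60, y = -85 mm in the fixture's frame): 0 loose, grows clockwise from above, 0.7 half tight, 1.4 fully tight at its hard stop. Stays where left; friction 0.12 N m; does not rise or sink. Its bar points at 1.4 minus this value, counterclockwise from the fixture's x, seen from above: fully tight, the bar is parallel to the fixture's x.
- grip_near_right (a point): Centre of the black bar handle of the near right T-screw, on the screw's axis, 68 mm above the table. The bar is 70 mm long, 13 mm thick and 34 mm tall (51 to 85 mm above the table), with a steel neck of 12 mm radius below it; grasp it from above across its thickness.
- screw_far_left (a joint): Turn (rad) of the far left T-screw (x = +60, y = +85 mm in the fixture's frame): 0 loose, grows clockwise from above, 0.7 half tight, 1.4 fully tight at its hard stop. Stays where left; friction 0.12 N m; does not rise or sink. Its bar points at 1.4 minus this value, counterclockwise from the fixture's x, seen from above: fully tight, the bar is parallel to the fixture's x.
- grip_far_left (a point): Centre of the black bar handle of the far left T-screw, on the screw's axis, 68 mm above the table. The bar is 70 mm long, 13 mm thick and 34 mm tall (51 to 85 mm above the table), with a steel neck of 12 mm radius below it; grasp it from above across its thickness.
- screw_far_right (a joint): Turn (rad) of the far right T-screw (x = +60, y = -85 mm in the fixture's frame): 0 loose, grows clockwise from above, 0.7 half tight, 1.4 fully tight at its hard stop. Stays where left; friction 0.12 N m; does not rise or sink. Its bar points at 1.4 minus this value, counterclockwise from the fixture's x, seen from above: fully tight, the bar is parallel to the fixture's x.
- grip_far_right (a point): Centre of the black bar handle of the far right T-screw, on the screw's axis, 68 mm above the table. The bar is 70 mm long, 13 mm thick and 34 mm tall (51 to 85 mm above the table), with a steel neck of 12 mm radius below it; grasp it from above across its thickness.
- timber: Bystander: loose wooden offcut 150 x 45 x 60 mm beside the fixture's left side; origin at the centre of its underside, long axis x. Not to be disturbed.
- tin: Bystander: loose round steel tin of brass screws, 80 mm across and 50 mm high, at the fixture's right side; origin at the centre of its underside. Not to be disturbed.
- flat_bar: Bystander: loose flat steel offcut 180 x 40 x 12 mm lying at the fixture's right side; origin at the centre of its underside, long axis x. Not to be disturbed.

How it is judged:
By the outcome, as a careful person would: the job done as asked, in the order asked, and still so for the second after the job is handed in, with the robot touching nothing.
It also fails if it takes over 72 s, if anything falls off the work surface, if the arm or the gripper's body presses on something with over 40 N, if the wrist force passes 120 N, or if a joint passes its speed limit or range.

### The arm

A 6-joint arm with a two-finger parallel gripper is mounted at the origin on the work surface. World frame = base frame: x ahead of the robot, y to its left, z up, the work surface at z = 0. Lengths are in m, angles in degrees, forces in N, time in s.
With the tool pointing down it reaches from about 0.4 to 0.825 m from the base axis. Payload 7 kg.
Tool frame: the origin (TCP) lies midway between the tips of the shut fingers; the grasp point (between the pads) lies r.tcp_to_grasp behind it (r.tcp_to_grasp is the distance from the TCP to the grasp point, in m); x points along the fingers, y is the direction in which the jaws open and shut, and the axes are right-handed (so a half turn about x gives the same grasp; the last joint's range is limited). The gripper opens to 88 mm and grips with 3 to 60 N. Pads are 19 mm wide; open, the fingers measure 130 mm over their backs; the gripper's body (78 mm by 193 mm) begins 47 mm behind the grasp point.
Start: joints at [93.111, 20.546, 0.682, 0, -70.136, -16.507], TCP at [0.156, 0.657, 0.227] pointing down, gripper open.
Joint ranges: [-176.03, 176.03], [-82.01, 121.73], [-58.28, 71.71], [-173.87, 95.51], [-174.79, -0.11], [-173.66, 173.66]. Speed limits (degrees/s): [136.94, 136.94, 172.46, 180, 180, 180].

### API

Orientations are given as [roll, pitch, yaw] about the fixed x, y, z axes, in that order (R = Rz(yaw) Ry(pitch) Rx(roll)).
In Python, from plant import r gives the robot as it stands.
- The arm moves only by the tool carry_out, never from a script. Its argument "moves" is a list of rows, each a list of 7 numbers: the shift along the world's x, y, z in mm, then the turn, a rotation vector about the world's x, y, z in rad, then the opening in per cent of the stroke, from 0 (shut) to 100 (fully open). In form: [[x, y, z, wx, wy, wz, claw], ...]. A call has 1 to 5 rows; each row is the pose to reach, as a shift and turn from the pose commanded when the call began; what a row does not reach only later rows make up. A row lasts 1/10 s, in which the tool goes at most 50 mm and 8.59 degrees, less where a joint would pass 70% of its speed; a pose out of reach is approached as far as the arm can. A call with a gripper value outside its range is refused whole. The fingers move at their own pace and stop on an object; "squeeze" is the grip in N (left out, the last holds). Time passes only in rows, so rows that repeat a pose let the fingers close. It gives the time, the measured TCP pose, the force and the opening at its end, in the units of the state.
- r.get_state(): the state, without advancing time (a new reading comes with each control period).
- r.capture(name): name is "scene" or "top" or "wrist"; returns the picture (480x640x3 uint8, blue, green, red); there is no depth.
- r.camera_params(name): a dict with "K" (3x3 intrinsics, pixels), "rvec" (rotation vector, rad) and "tvec" (3), from world to camera coordinates, as OpenCV has them. Camera axes: x right, y down, z forward; pixel columns grow to the right and rows downward; lengths in m; the calibration is good to about 2 mm. The wrist camera is an equidistant fisheye: a pixel r from the principal point sees the ray r / f radians off the axis. A picture is of the moment at which its call begins: read the wrist's pose just before it. camera_params takes no time and is no camera call; for the wrist camera it gives the pose at the moment of the call.
- r.close_job(): hands the job in, once; it reports no verdict.
The state is a dict: "time_s": time; "joints": joint angles; "qd": joint speeds; "joint_torque": joint torques, N m; "tcp_pos": TCP position; "eef_rot": TCP orientation; "contact_force": force on the tool from outside, world axes, zero at the start; "moment": the same for the moment, N m; "gripper_width": finger opening in m.
Only numpy, scipy, OpenCV 4.12 (cv2) and the standard library are available. Lean on these libraries where they do the work, as an engineer would, in place of code of your own. Each camera call takes 0.05 s, during which the arm holds its last target. There are 200 camera calls.

## Working session

There is one attempt and no reset: what is moved stays moved. The work goes in short steps, Python scripts to look and compute and a tool call to move; the robot and the scene stay as the last step left them, time stands still between calls to the robot, and variables do not carry over. Pictures are saved under pics/ and viewed, about 8 in all and at most 12, crops included, and the job is handed in when it is done.

Besides the shell and the picture viewer there is one more tool, called after "Call:" by a JSON object that holds its "method" and its "body". carry_out: Moves the arm, as the interface text tells. Its arguments: {"type":"object","properties":{"moves":{"type":"array"},"squeeze":{"type":"number"}},"required":["moves"]}

```bash
mkdir -p pics; ls; python3 - <<'E'
from plant import r
import cv2
print(r.get_state(), r.tcp_to_grasp)
for n in ("top","scene"):
    cv2.imwrite(f"pics/{n}0.png", r.capture(n)); print(n, r.camera_params(n))
E
```

```text
pics
{'time_s': 0.0, 'joints': array([ 9.31095118e+01,  2.05906887e+01,  6.34304331e-01, -2.05244319e-02,
       -7.01363928e+01, -1.65081470e+01]), 'qd': array([ 0.0704357 , -0.01429722, -0.07372762,  0.04106029,  0.02555113,
        0.00804187]), 'joint_torque': array([ 1.48743202e-03, -5.82717061e+01,  2.93052274e+01,  6.99721947e+00,
        6.83462567e-03, -1.49993011e-04]), 'tcp_pos': array([0.15631029, 0.65614795, 0.22563388]), 'eef_rot': array([ 94.76165273,  89.90523711, -98.64397201]), 'contact_force': array([-0.30527719,  0.66316802, -0.14708919]), 'moment': array([-0.01459964,  0.03153513,  0.02791319]), 'gripper_width': 0.08750545079735726} 0.0188
top {'K': array([[506.62444232,   0.        , 317.11481264],
       [  0.        , 506.62444232, 247.88408448],
       [  0.        ,   0.        ,   1.        ]]), 'rvec': array([ 2.15540626, -2.12437366,  0.17147044]), 'tvec': array([0.02941504, 0.59664683, 0.83179085])}
scene {'K': array([[458.49615105,   0.        , 318.47470558],
       [  0.        , 458.49615105, 233.43032196],
       [  0.        ,   0.        ,   1.        ]]), 'rvec': array([ 2.10411751,  0.62389742, -0.33636343]), 'tvec': array([-0.50078135, -0.09024058,  1.02914311])}
```

View pics/top0.png

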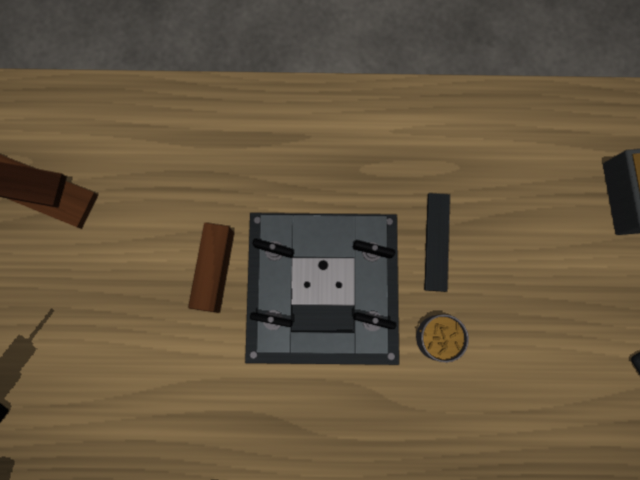

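The top picture shows the fixture near pixel (322,288), its plate open by about half the window. The tin is close on the right, the timber on the left. I'll enlarge it to read corners.

```bash
python3 - <<'E'
import cv2
i=cv2.imread("pics/top0.png")[190:380,185:475]
i=cv2.convertScaleAbs(i,alpha=1.8,beta=15)
cv2.imwrite("pics/top0c.png",cv2.resize(i,None,fx=2.75,fy=2.75,interpolation=cv2.INTER_CUBIC))
E
```

```text
(no output)
```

View pics/top0c.png

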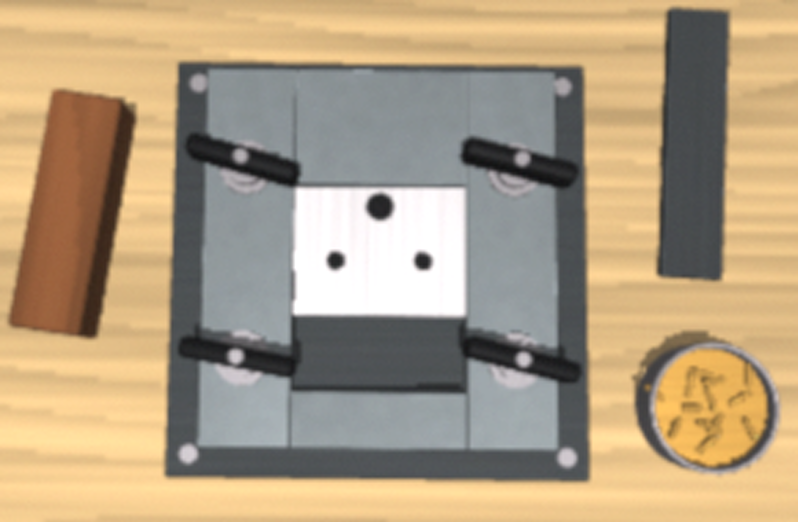

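Base corners in the crop: (180,63), (583,67), (589,480), (166,476). Screw centres: (240,157), (522,159), (235,357), (524,360). Window corners: (296,185), (466,186), (466,391), (291,391). The plate's near edge is at row 317.

```bash
cat > h.py <<'E'
import numpy as np, cv2
from scipy.optimize import least_squares
from plant import r
def proj(P,n="top"):
    c=r.camera_params(n); return cv2.projectPoints(np.float64(P),c["rvec"],c["tvec"],c["K"],None)[0][:,0]
def unproj(uv,z,n="top"):
    c=r.camera_params(n); R=cv2.Rodrigues(c["rvec"])[0]
    d=np.c_[cv2.undistortPoints(np.float64(uv)[:,None],c["K"],None)[:,0],np.ones(len(uv))]@R
    o=-R.T@c["tvec"]; return o+d*((z-o[2])/d[:,2])[:,None]
def F(p,P):
    c,s=np.cos(p[2]),np.sin(p[2]); P=np.float64(P)
    return np.c_[p[0]+c*P[:,0]-s*P[:,1],p[1]+s*P[:,0]+c*P[:,1],P[:,2]]
E
python3 - <<'E'
from h import *
b=.135
P=[(b,b,.012),(b,-b,.012),(-b,-b,.012),(-b,b,.012),(.06,.085,.085),(.06,-.085,.085),(-.06,.085,.085),(-.06,-.085,.085),(.05,.055,.038),(.05,-.055,.038),(-.08,-.055,.038),(-.08,.055,.038)]
px=np.float64([(180,63),(583,67),(589,480),(166,476),(240,157),(522,159),(235,357),(524,360),(296,185),(466,186),(466,391),(291,391)])/2.75+[185,190]
f=lambda p:(proj(F(p,P))-px).ravel()
s=least_squares(f,[.6,0,0],loss="soft_l1"); print(s.x,np.degrees(s.x[2]));print(f(s.x).reshape(-1,2).round(1))
np.save("fix.npy",s.x)
print("screws FL FR NL NR",F(s.x,P[4:8])[:,:2].round(4).tolist())
to=lambda z,pts:unproj(np.float64(pts)/2.75+[185,190],z).round(3)[:,:2].tolist()
e=to(.024,[(380,317)])[0]; c,sn=np.cos(s.x[2]),np.sin(s.x[2])
print("edge",e,"fixture x",(e[0]-s.x[0])*c+(e[1]-s.x[1])*sn)
print("tin rim",to(.05,[(652,408),(777,408),(714,342),(714,472)]),"timber",to(.06,[(55,90),(123,99),(65,335),(10,325)]),"bar",to(.012,[(668,9),(728,12),(720,279),(659,275)]))
ends=np.array(to(.085,[(190,144),(298,170),(465,149),(577,176),(182,347),(297,367),(465,345),(578,373)])).reshape(4,2,2)
for q in ends: d=q[0]-q[1]; print(np.degrees(np.arctan2(d[1],d[0])),np.linalg.norm(d))
E
```

```text
[0.53129971 0.02682871 0.00462003] 0.26470826413609627
[[-1.  -0.6]
 [ 0.4 -0.6]
 [ 0.5  0.7]
 [-0.7  0.6]
 [ 0.3 -0.3]
 [ 0.1 -0. ]
 [ 0.3 -0. ]
 [ 0.  -0.1]
 [-0.8 -0.4]
 [ 0.3 -0.1]
 [ 0.4  0.7]
 [-0.3  0.1]]
screws FL FR NL NR [[0.5909, 0.1121], [0.5917, -0.0579], [0.4709, 0.1116], [0.4717, -0.0584]]
edge [0.498, 0.026] fixture x -0.033303181321795536
tin rim [[0.444, -0.141], [0.445, -0.217], [0.485, -0.18], [0.406, -0.178]] timber [[0.635, 0.232], [0.63, 0.189], [0.483, 0.218], [0.489, 0.252]] bar [[0.706, -0.164], [0.705, -0.204], [0.527, -0.194], [0.529, -0.155]]
77.19573393471323 0.06768308503607086
77.56043798115344 0.06963476143421474
81.75367918553151 0.06972087205421343
76.3730051401085 0.06791170738539858
```

```bash
cat >> h.py <<'E'
from scipy.spatial.transform import Rotation as Ro
def st():
    s=r.get_state(); R=Ro.from_euler("xyz",s["eef_rot"],degrees=True).as_matrix()
    print("t",round(s["time_s"],2),"tcp",(s["tcp_pos"]*1e3).round(1),"jaw deg",np.degrees(np.arctan2(R[1,1],R[0,1])).round(2),"toolx",R[:,0].round(3),"F",s["contact_force"].round(1),"M",s["moment"].round(2),"w",round(s["gripper_width"]*1e3,1),"J",s["joints"].round(1))
    return s
E
python3 -c "
from h import *
st(); p=np.load('fix.npy'); print(F(p,[(.008,0,.024)]),p)"
```

```text
t 0.1 tcp [156.3 656.2 225.8] jaw deg -103.4 toolx [-0.    -0.001 -1.   ] F [ 0.1 -0.3  0.5] M [0.03 0.   0.03] w 87.7 J [ 93.1  20.6   0.6  -0.  -70.1 -16.5]
[[0.53929962 0.02686568 0.024     ]] [0.53129971 0.02682871 0.00462003]
```

Call:
{"method": "carry_out", "body": {"moves": [[25, -42, 0, 0, 0, -0.09, 0], [50, -84, 0, 0, 0, -0.18, 0], [76, -126, 0, 0, 0, -0.27, 0], [102, -168, 0, 0, 0, -0.36, 0], [127, -210, 0, 0, 0, -0.45, 0]]}}

```text
time_s: 0.6
tcp_pos: [0.284, 0.4446, 0.2263]
eef_rot: [114.3, 90.0, -105.1]
contact_force: [0.9, 0.1, 0.5]
gripper_width: 0.0533
```

Call:
{"method": "carry_out", "body": {"moves": [[25, -42, 0, 0, 0, -0.09, 0], [50, -84, 0, 0, 0, -0.18, 0], [76, -126, 0, 0, 0, -0.27, 0], [102, -168, 0, 0, 0, -0.36, 0], [127, -210, 0, 0, 0, -0.45, 0]]}}

```text
time_s: 1.1
tcp_pos: [0.4109, 0.2347, 0.2267]
eef_rot: [-48.9, 90.0, 65.9]
contact_force: [1.6, 0.7, 0.5]
gripper_width: 0.0131
```

Call:
{"method": "carry_out", "body": {"moves": [[25, -42, 0, 0, 0, -0.09, 0], [50, -84, 0, 0, 0, -0.18, 0], [76, -126, 0, 0, 0, -0.27, 0], [102, -168, 0, 0, 0, -0.36, 0], [127, -209, 0, 0, 0, -0.433, 0]]}}

```text
time_s: 1.6
tcp_pos: [0.538, 0.0256, 0.2265]
eef_rot: [30.6, 90.0, 120.7]
contact_force: [0.7, 1.3, -0.1]
gripper_width: 0.0002
```

```bash
python3 -c "
from h import *
st()"
```

```text
t 1.6 tcp [538.   25.6 226.5] jaw deg -179.98 toolx [-0.  0. -1.] F [ 0.7  1.3 -0.1] M [ 0.3  -0.2   0.03] w 0.2 J [ 23.6   7.7 -16.5  -0.  -65.7 -23.6]
```

Call:
{"method": "carry_out", "body": {"moves": [[0, 1, -50, 0, 0, 0.005, 0], [0, 1, -100, 0, 0, 0.005, 0], [0, 1, -150, 0, 0, 0.005, 0], [0, 1, -180, 0, 0, 0.005, 0], [0, 1, -190, 0, 0, 0.005, 0]]}}

```text
time_s: 2.1
tcp_pos: [0.5349, 0.0276, 0.0331]
eef_rot: [109.2, 89.6, -160.3]
contact_force: [-0.1, -0.1, 0.8]
gripper_width: 0.0006
```

Call:
{"method": "carry_out", "body": {"moves": [[0, 0, -4, 0, 0, 0, 0], [0, 0, -7, 0, 0, 0, 0], [0, 0, -10, 0, 0, 0, 0], [0, 0, -12, 0, 0, 0, 0], [0, 0, -12, 0, 0, 0, 0]]}}

```text
time_s: 2.6
tcp_pos: [0.5378, 0.0288, 0.0253]
eef_rot: [-66.3, 89.9, 24.2]
contact_force: [-0.0, -0.0, 0.7]
gripper_width: 0.0001
```

Call:
{"method": "carry_out", "body": {"moves": [[0, -1, -1, 0, 0, 0, 0], [0, -1, -2, 0, 0, 0, 0], [0, -1, -2, 0, 0, 0, 0]]}}

```text
time_s: 2.9
tcp_pos: [0.5392, 0.028, 0.0243]
eef_rot: [-81.0, 89.8, 9.6]
contact_force: [-0.1, -1.5, 10.7]
gripper_width: 0.0004
```

Call:
{"method": "carry_out", "body": {"moves": [[0, 0, -0.5, 0, 0, 0, 0], [-5, 0, -0.5, 0, 0, 0, 0], [-10, 0, -0.5, 0, 0, 0, 0], [-15, 0, -0.5, 0, 0, 0, 0], [-20, 0, -0.5, 0, 0, 0, 0]]}}

```text
time_s: 3.4
tcp_pos: [0.52, 0.028, 0.0242]
eef_rot: [-81.5, 89.7, 9.1]
contact_force: [1.6, -1.9, 12.9]
gripper_width: -0.0001
```

Friction of 1.6 N matches the plate sliding. Continuing.

Call:
{"method": "carry_out", "body": {"moves": [[-5, 0, 0, 0, 0, 0, 0], [-10, 0, 0, 0, 0, 0, 0], [-15, 0, 0, 0, 0, 0, 0], [-20, 0, 0, 0, 0, 0, 0], [-24, 0, 0, 0, 0, 0, 0]]}}

```text
time_s: 3.9
tcp_pos: [0.4958, 0.0279, 0.0242]
eef_rot: [-81.7, 89.7, 8.9]
contact_force: [1.5, -3.7, 13.0]
gripper_width: 0.0007
```

Call:
{"method": "carry_out", "body": {"moves": [[-2, 0, 0, 0, 0, 0, 0], [-4, 0, 0, 0, 0, 0, 0], [-5, 0, 0, 0, 0, 0, 0], [-5, 0, 0, 0, 0, 0, 0]]}}

```text
time_s: 4.3
tcp_pos: [0.4907, 0.0279, 0.0242]
eef_rot: [-82.0, 89.7, 8.6]
contact_force: [0.4, -3.3, 14.6]
gripper_width: 0.0003
```

```bash
python3 -c "
from h import *
st()
i=r.capture('top')[190:380,220:430]
cv2.imwrite('pics/t1.png',cv2.resize(cv2.convertScaleAbs(i,alpha=1.8,beta=15),None,fx=3,fy=3,interpolation=cv2.INTER_CUBIC))"
```

```text
t 4.3 tcp [490.7  27.9  24.2] jaw deg -179.4 toolx [ 0.005  0.001 -1.   ] F [ 0.4 -3.3 14.6] M [-1.12 -0.2  -0.02] w 0.3 J [ 26.3  16.9 -36.6   0.1 -36.3 -25.8]
```

Call:
{"method": "carry_out", "body": {"moves": [[-1, 0, 0, 0, 0, 0, 0], [-2, 0, 0, 0, 0, 0, 0], [-3, 0, 0, 0, 0, 0, 0], [-3, 0, 0, 0, 0, 0, 0]]}}

```text
time_s: 4.75
tcp_pos: [0.4891, 0.0285, 0.0242]
eef_rot: [-77.1, 89.6, 13.5]
contact_force: [4.8, -1.9, 9.4]
gripper_width: 0.0004
```

Fx rose to 4.8 N and the tool lags its command, so it looks stopped. Lift and check.

Call:
{"method": "carry_out", "body": {"moves": [[0, 0, 30, 0, 0, 0, 0], [0, 0, 80, 0, 0, 0, 30], [0, 40, 110, 0, 0, 0, 45], [0, 85, 110, 0, 0, -0.09, 45], [-15, 85, 110, 0, 0, -0.165, 45]]}}

```text
time_s: 5.25
tcp_pos: [0.4729, 0.1168, 0.134]
eef_rot: [-50.1, 89.7, 30.9]
contact_force: [-0.9, -0.6, -1.0]
gripper_width: 0.0272
```

```bash
python3 -c "
from h import *
st()
i=r.capture('wrist'); j=r.capture('top')[190:380,220:430]
j=cv2.resize(cv2.convertScaleAbs(j,alpha=1.8,beta=15),None,fx=2,fy=2,interpolation=cv2.INTER_CUBIC)
o=np.zeros((480,640+0,3),np.uint8); 
cv2.imwrite('pics/w1.png',i); cv2.imwrite('pics/t1.png',j)
print(np.load('fix.npy'))
p=np.load('fix.npy');print(F(p,[(-.06,.085,.068)]))"
```

```text
t 5.25 tcp [472.9 116.8 134. ] jaw deg 170.99 toolx [ 0.005  0.003 -1.   ] F [-0.9 -0.6 -1. ] M [-0.03  0.14 -0.  ] w 27.2 J [ 37.1   7.5 -30.2   0.  -52.  -46.1]
[0.53129971 0.02682871 0.00462003]
[[0.47090765 0.11155061 0.068     ]]
```

View pics/w1.png

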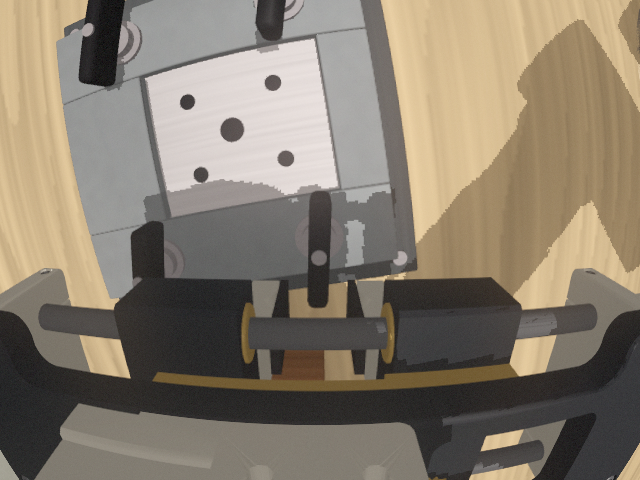

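The wrist view shows the plate filling the whole window, with no dark gap at the near rail (right edge, around (316,40)–(340,187)). The near-left bar at (319,258) is aligned between the fingers.

Call:
{"method": "carry_out", "body": {"moves": [[-2, -5, -10, 0, 0, 0, 45], [-2, -5, -30, 0, 0, 0, 45], [-2, -5, -30, 0, 0, 0, 45], [-2, -5, -30, 0, 0, 0, 45]]}}

```text
time_s: 5.75
tcp_pos: [0.4683, 0.1066, 0.1016]
eef_rot: [143.6, 89.9, -135.3]
contact_force: [0.5, -0.1, 0.5]
gripper_width: 0.0391
```

Call:
{"method": "carry_out", "body": {"moves": [[2.5, 5, 0, 0, 0, 0, 45], [2.5, 5, -25, 0, 0, 0, 45], [2.5, 5, -44, 0, 0, 0, 45], [2.5, 5, -44, 0, 0, 0, 45], [2.5, 5, -44, 0, 0, 0, 45]]}}

```text
time_s: 6.25
tcp_pos: [0.4715, 0.1129, 0.0587]
eef_rot: [-119.9, 90.0, -38.8]
contact_force: [-0.7, 0.5, 1.0]
gripper_width: 0.0395
```

```bash
python3 -c "
from h import *
st()"
```

```text
t 6.25 tcp [471.5 112.9  58.7] jaw deg 171.09 toolx [ 0. -0. -1.] F [-0.7  0.5  1. ] M [ 0.14 -0.05 -0.02] w 39.5 J [ 36.8  13.3 -35.3   0.  -41.4 -45.7]
```

Call:
{"method": "carry_out", "body": {"moves": [[-0.5, -1, 0, 0, 0, 0, 5], [-0.5, -1, 0, 0, 0, 0, 5], [-0.5, -1, 0, 0, 0, 0, 5], [-0.5, -1, 0, 0, 0, 0, 5], [-0.5, -1, 0, 0, 0, 0, 5]], "squeeze": 30}}

```text
time_s: 6.75
tcp_pos: [0.4716, 0.1118, 0.0587]
eef_rot: [-69.3, 89.9, 11.8]
contact_force: [5.0, -3.6, -0.1]
gripper_width: 0.0127
```

Call:
{"method": "carry_out", "body": {"moves": [[0, 0, 0, 0, 0, -0.14, 5], [0, 0, 0, 0, 0, -0.28, 5], [0, 0, 0, 0, 0, -0.42, 5], [0, 0, 0, 0, 0, -0.56, 5], [0, 0, 0, 0, 0, -0.7, 5]]}}

```text
time_s: 7.25
tcp_pos: [0.4708, 0.1122, 0.0587]
eef_rot: [-0.9, 89.9, 39.8]
contact_force: [-2.1, 2.0, 4.0]
gripper_width: 0.0126
```

Call:
{"method": "carry_out", "body": {"moves": [[0, 0, 0, 0, 0, -0.02, 5], [0, 0, 0, 0, 0, -0.02, 5]]}}

```text
time_s: 7.45
tcp_pos: [0.4709, 0.1122, 0.0586]
eef_rot: [-0.4, 89.9, 39.6]
contact_force: [-1.9, 2.2, 7.2]
gripper_width: 0.0129
```

```bash
python3 -c "
from h import *
st()"
```

```text
t 7.45 tcp [470.9 112.2  58.6] jaw deg 129.99 toolx [ 0.001  0.001 -1.   ] F [-1.9  2.2  7.2] M [ 1.13  0.69 -0.14] w 12.9 J [ 36.7  13.2 -35.4  -0.  -41.3 -86.7]
```

Call:
{"method": "carry_out", "body": {"moves": [[0, 0, 0, 0, 0, 0, 45], [0, 0, 0, 0, 0, 0, 45], [0, 0, 10, 0, 0, 0, 45], [0, 0, 40, 0, 0, 0, 45], [0, 0, 70, 0, 0, 0, 45]]}}

```text
time_s: 7.95
tcp_pos: [0.4699, 0.1111, 0.129]
eef_rot: [-178.4, 89.9, -138.5]
contact_force: [0.9, 0.4, 0.1]
gripper_width: 0.0389
```

Call:
{"method": "carry_out", "body": {"moves": [[25, -34, 0, 0, 0, 0.145, 45], [50, -68, 0, 0, 0, 0.29, 45], [75, -102, 0, 0, 0, 0.43, 45], [100, -136, 0, 0, 0, 0.57, 45], [121, -170, 0, 0, 0, 0.71, 45]]}}

```text
time_s: 8.45
tcp_pos: [0.592, -0.0591, 0.1288]
eef_rot: [-94.4, 90.0, -14.6]
contact_force: [0.5, 0.4, 0.0]
gripper_width: 0.0392
```

Call:
{"method": "carry_out", "body": {"moves": [[0, 0, -10, 0, 0, 0, 45], [0, 0, -25, 0, 0, 0, 45], [0, 0, -25, 0, 0, 0, 45], [0, 0, -25, 0, 0, 0, 45]]}}

```text
time_s: 8.85
tcp_pos: [0.5906, -0.0574, 0.1034]
eef_rot: [128.8, 90.0, -151.8]
contact_force: [1.2, 0.8, 0.7]
gripper_width: 0.0394
```

```bash
python3 -c "
from h import *
st(); cv2.imwrite('pics/w2.png',r.capture('wrist'))"
```

```text
t 8.85 tcp [590.6 -57.4 103.4] jaw deg 169.4 toolx [-0.001 -0.    -1.   ] F [1.2 0.8 0.7] M [ 0.13 -0.15  0.05] w 39.4 J [ 13.3  19.1 -19.    0.  -52.  -23.9]
```

View pics/w2.png

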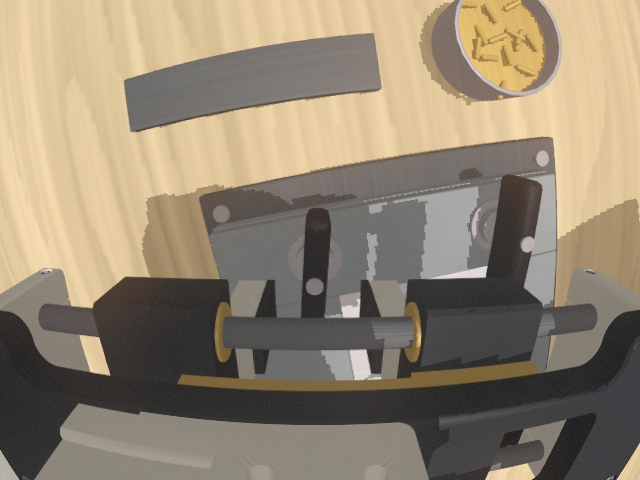

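The far-right bar (top dot at (315,287)) sits between the fingers, with clear room around it. Descend.

Call:
{"method": "carry_out", "body": {"moves": [[1, -0.5, -20, 0, 0, 0.018, 45], [1, -0.5, -45, 0, 0, 0.018, 45], [1, -0.5, -45, 0, 0, 0.018, 45], [1, -0.5, -45, 0, 0, 0.018, 5], [1, -0.5, -45, 0, 0, 0.018, 5]]}}

```text
time_s: 9.4
tcp_pos: [0.5929, -0.0576, 0.0598]
eef_rot: [-78.0, 89.9, 2.5]
contact_force: [-0.3, -0.1, 0.1]
gripper_width: 0.0286
```

Call:
{"method": "carry_out", "body": {"moves": [[0, 0, 0, 0, 0, 0, 5], [0, 0, 0, 0, 0, 0, 5], [0, 0, 0, 0, 0, 0, 5]]}}

```text
time_s: 9.7
tcp_pos: [0.5923, -0.0578, 0.0591]
eef_rot: [-71.1, 89.9, 9.3]
contact_force: [-2.1, 2.4, 6.6]
gripper_width: 0.0127
```

```bash
python3 -c "
from h import *
st()"
```

```text
t 9.7 tcp [592.3 -57.8  59.1] jaw deg 170.42 toolx [ 0.001  0.    -1.   ] F [-2.1  2.4  6.6] M [ 0.71  0.74 -0.07] w 12.7 J [ 13.2  22.1 -21.4   0.  -46.4 -22.8]
```

Call:
{"method": "carry_out", "body": {"moves": [[0, 0, 0, 0, 0, -0.14, 5], [0, 0, 0, 0, 0, -0.28, 5], [0, 0, 0, 0, 0, -0.42, 5], [0, 0, 0, 0, 0, -0.56, 5], [0, 0, 0, 0, 0, -0.7, 5]]}}

```text
time_s: 10.2
tcp_pos: [0.5915, -0.0575, 0.0591]
eef_rot: [50.5, 90.0, 90.5]
contact_force: [-5.6, 5.3, 10.1]
gripper_width: 0.013
```

Call:
{"method": "carry_out", "body": {"moves": [[0, 0, 0, 0, 0, -0.01, 5], [0, 0, 0, 0, 0, -0.01, 5]]}}

```text
time_s: 10.4
tcp_pos: [0.5915, -0.0574, 0.0591]
eef_rot: [45.7, 90.0, 85.4]
contact_force: [-5.2, 3.9, 9.5]
gripper_width: 0.0129
```

```bash
python3 -c "
from h import *
st()"
```

```text
t 10.4 tcp [591.5 -57.4  59.1] jaw deg 129.7 toolx [ 0.     0.001 -1.   ] F [-5.2  3.9  9.5] M [ 1.77  1.8  -0.15] w 12.9 J [ 13.3  22.1 -21.4  -0.  -46.5 -63.5]
```

Call:
{"method": "carry_out", "body": {"moves": [[0, 0, 0, 0, 0, 0, 45], [0, 0, 0, 0, 0, 0, 45], [0, 0, 10, 0, 0, 0, 45], [0, 0, 40, 0, 0, 0, 45], [0, 0, 60, 0, 0, 0, 45]]}}

```text
time_s: 10.9
tcp_pos: [0.5924, -0.0582, 0.12]
eef_rot: [-65.1, 89.9, -25.4]
contact_force: [0.9, 0.0, 0.1]
gripper_width: 0.039
```

Call:
{"method": "carry_out", "body": {"moves": [[0, 34, 0, 0, 0, 0.145, 45], [0, 68, 0, 0, 0, 0.29, 45], [0, 102, 0, 0, 0, 0.43, 45], [0, 136, 0, 0, 0, 0.57, 45], [-1, 169.5, 0, 0, 0, 0.711, 45]]}}

```text
time_s: 11.4
tcp_pos: [0.5911, 0.1128, 0.1189]
eef_rot: [-70.2, 90.0, 10.6]
contact_force: [-0.4, -0.5, 0.3]
gripper_width: 0.0396
```

Call:
{"method": "carry_out", "body": {"moves": [[0, 0, -5, 0, 0, 0, 45], [0, 0, -10, 0, 0, 0, 45], [0, 0, -10, 0, 0, 0, 45]]}}

```text
time_s: 11.7
tcp_pos: [0.5902, 0.1108, 0.1074]
eef_rot: [122.9, 89.9, -156.7]
contact_force: [0.7, -1.3, -0.4]
gripper_width: 0.0396
```

```bash
python3 -c "
from h import *
st(); cv2.imwrite('pics/w3.png',r.capture('wrist'))"
```

```text
t 11.7 tcp [590.2 110.8 107.4] jaw deg 170.38 toolx [-0.001 -0.001 -1.   ] F [ 0.7 -1.3 -0.4] M [ 0.09 -0.04  0.04] w 39.6 J [ 29.2  19.5 -17.8  -0.  -52.9 -38.9]
```

View pics/w3.png

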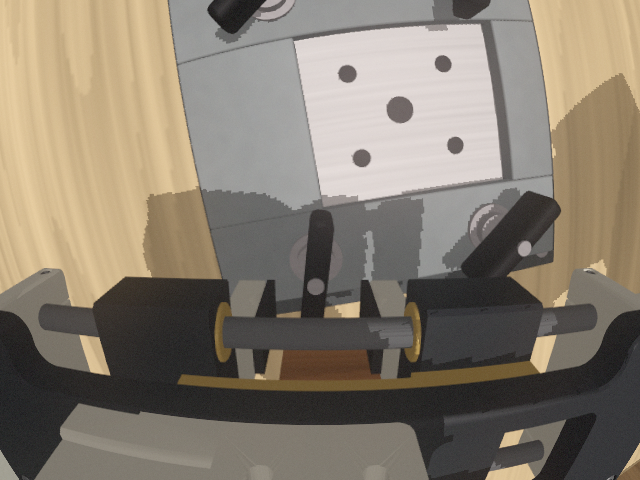

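The wrist view shows the far-left bar centred between the fingers (top dot at (316,287)). A dark strip shows at the near rail, columns 485–512. I'll check by projection whether it is the rail's inner wall or a gap.

```bash
python3 - <<'E'
from h import *
p=np.load('fix.npy'); c=r.camera_params("wrist"); print(c.keys())
R=cv2.Rodrigues(c["rvec"])[0]
def pw(P):
    X=P@R.T+c["tvec"]; th=np.arctan2(np.hypot(X[:,0],X[:,1]),X[:,2]); ph=np.arctan2(X[:,1],X[:,0]); f=c["K"][0,0]
    return np.c_[c["K"][0,2]+f*th*np.cos(ph),c["K"][1,2]+f*th*np.sin(ph)].round(1).tolist()
i=cv2.imread("pics/w3.png")
for n,x,z in(("rail top",-.08,.038),("rail foot/plate home",-.08,.024),("gap3",-.077,.024),("gap6",-.074,.024)): print(n,pw(F(p,[(x,-.03,z),(x,0,z),(x,.03,z)])))
for v in (60,100,140): print(v,i[v,470:530].mean(1).astype(int).tolist())
E
```

```text
dict_keys(['K', 'rvec', 'tvec'])
rail top [[495.5, 53.9], [502.7, 97.8], [508.0, 142.2]]
rail foot/plate home [[486.7, 57.5], [493.5, 99.2], [498.7, 141.4]]
gap3 [[482.9, 57.6], [489.8, 99.5], [495.1, 141.8]]
gap6 [[479.2, 57.8], [486.0, 99.7], [491.4, 142.2]]
60 [216, 215, 214, 215, 214, 214, 214, 215, 214, 213, 214, 214, 214, 213, 212, 213, 211, 171, 110, 98, 100, 99, 100, 99, 101, 100, 99, 106, 132, 149, 161, 161, 162, 159, 159, 157, 159, 155, 158, 158, 155, 159, 157, 158, 158, 156, 156, 157, 157, 155, 156, 155, 154, 155, 155, 154, 155, 157, 153, 155]
100 [214, 214, 214, 213, 213, 215, 214, 215, 214, 212, 214, 213, 213, 215, 214, 213, 214, 213, 214, 211, 213, 214, 212, 195, 131, 104, 103, 99, 102, 100, 100, 100, 102, 99, 120, 143, 158, 159, 159, 159, 160, 158, 158, 160, 159, 158, 157, 159, 157, 157, 157, 156, 156, 155, 153, 155, 155, 153, 154, 153]
140 [210, 211, 210, 211, 209, 209, 209, 209, 211, 210, 211, 209, 210, 210, 209, 209, 210, 211, 210, 210, 212, 210, 211, 210, 211, 212, 212, 211, 191, 125, 99, 99, 97, 99, 97, 99, 101, 100, 100, 124, 144, 157, 158, 156, 156, 155, 157, 156, 155, 156, 156, 154, 155, 156, 154, 156, 155, 153, 152, 153]
```

Plate edge at row 100: measured 493.7, predicted for home 493.5. The strip is the rail's inner wall, and the 4.8 N force against 1.5 N while sliding agrees. The plate is home; continue with the far-left screw.

Call:
{"method": "carry_out", "body": {"moves": [[0.5, 1, -20, 0, 0, 0, 45], [0.5, 1, -48, 0, 0, 0, 45], [0.5, 1, -48, 0, 0, 0, 45], [0.5, 1, -48, 0, 0, 0, 5], [0.5, 1, -48, 0, 0, 0, 5]]}}

```text
time_s: 12.25
tcp_pos: [0.5923, 0.1124, 0.0615]
eef_rot: [-66.8, 89.9, 13.7]
contact_force: [0.5, 0.4, 0.4]
gripper_width: 0.0288
```

Call:
{"method": "carry_out", "body": {"moves": [[0, 0, 0, 0, 0, 0, 5], [0, 0, 0, 0, 0, 0, 5], [0, 0, 0, 0, 0, 0, 5]]}}

```text
time_s: 12.55
tcp_pos: [0.5918, 0.1128, 0.0612]
eef_rot: [-58.0, 89.9, 22.5]
contact_force: [-1.2, 0.5, 5.9]
gripper_width: 0.0128
```

Call:
{"method": "carry_out", "body": {"moves": [[0, 0, 0, 0, 0, -0.14, 5], [0, 0, 0, 0, 0, -0.28, 5], [0, 0, 0, 0, 0, -0.42, 5], [0, 0, 0, 0, 0, -0.56, 5], [0, 0, 0, 0, 0, -0.7, 5]]}}

```text
time_s: 13.05
tcp_pos: [0.5915, 0.1131, 0.0612]
eef_rot: [-8.1, 89.9, 32.0]
contact_force: [-3.5, 2.3, 7.2]
gripper_width: 0.0129
```

Call:
{"method": "carry_out", "body": {"moves": [[0, 0, 0, 0, 0, -0.01, 5], [0, 0, 0, 0, 0, -0.01, 5]]}}

```text
time_s: 13.25
tcp_pos: [0.5915, 0.1131, 0.0612]
eef_rot: [-0.4, 89.9, 39.4]
contact_force: [-4.0, 1.6, 7.4]
gripper_width: 0.0131
```

```bash
python3 -c "
from h import *
st()"
```

```text
t 13.25 tcp [591.5 113.1  61.2] jaw deg 129.77 toolx [ 0.001  0.001 -1.   ] F [-4.   1.6  7.4] M [ 0.82  1.24 -0.12] w 13.1 J [ 29.4  22.5 -20.3  -0.  -47.1 -79.6]
```

Call:
{"method": "carry_out", "body": {"moves": [[0, 0, 0, 0, 0, 0, 45], [0, 0, 0, 0, 0, 0, 45], [0, 0, 10, 0, 0, 0, 45], [0, 0, 40, 0, 0, 0, 45], [0, 0, 60, 0, 0, 0, 45]]}}

```text
time_s: 13.75
tcp_pos: [0.5919, 0.1126, 0.122]
eef_rot: [-49.8, 89.9, -10.0]
contact_force: [0.5, 0.3, 0.2]
gripper_width: 0.0389
```

Call:
{"method": "carry_out", "body": {"moves": [[-25, -34, 0, 0, 0, 0.145, 45], [-50, -68, 0, 0, 0, 0.29, 45], [-75, -102, 0, 0, 0, 0.43, 45], [-100, -136, 0, 0, 0, 0.57, 45], [-120, -171, 0, 0, 0, 0.711, 45]]}}

```text
time_s: 14.25
tcp_pos: [0.47, -0.0596, 0.1208]
eef_rot: [-72.0, 90.0, 8.9]
contact_force: [0.2, -0.1, -1.2]
gripper_width: 0.0394
```

Call:
{"method": "carry_out", "body": {"moves": [[0, 0, -5, 0, 0, 0, 45], [0, 0, -10, 0, 0, 0, 45], [0, 0, -10, 0, 0, 0, 45], [0, 0, -10, 0, 0, 0, 45]]}}

```text
time_s: 14.65
tcp_pos: [0.472, -0.0579, 0.1101]
eef_rot: [141.6, 90.0, -137.8]
contact_force: [0.1, 0.4, 0.5]
gripper_width: 0.0396
```

```bash
python3 -c "
from h import *
st()"
```

```text
t 14.65 tcp [472.  -57.9 110.1] jaw deg 170.53 toolx [-0. -0. -1.] F [0.1 0.4 0.5] M [ 0.08 -0.08  0.  ] w 39.6 J [ 16.8   8.3 -33.    0.  -48.7 -26.3]
```

Call:
{"method": "carry_out", "body": {"moves": [[0, 0, -20, 0, 0, 0, 45], [0, 0, -50, 0, 0, 0, 45], [0, 0, -50, 0, 0, 0, 45], [0, 0, -50, 0, 0, 0, 5], [0, 0, -50, 0, 0, 0, 5]]}}

```text
time_s: 15.15
tcp_pos: [0.4724, -0.058, 0.0612]
eef_rot: [-80.8, 89.9, -0.2]
contact_force: [-0.1, -0.5, 0.6]
gripper_width: 0.0286
```

Call:
{"method": "carry_out", "body": {"moves": [[0, 0, 0, 0, 0, 0, 5], [0, 0, 0, 0, 0, 0, 5], [0, 0, 0, 0, 0, 0, 5]]}}

```text
time_s: 15.45
tcp_pos: [0.4723, -0.0582, 0.061]
eef_rot: [-67.4, 89.9, 13.1]
contact_force: [-0.3, 1.6, 5.2]
gripper_width: 0.0128
```

Call:
{"method": "carry_out", "body": {"moves": [[0, 0, 0, 0, 0, -0.14, 5], [0, 0, 0, 0, 0, -0.28, 5], [0, 0, 0, 0, 0, -0.42, 5], [0, 0, 0, 0, 0, -0.56, 5], [0, 0, 0, 0, 0, -0.7, 5]]}}

```text
time_s: 15.95
tcp_pos: [0.4716, -0.0578, 0.061]
eef_rot: [-0.3, 89.9, 39.8]
contact_force: [-4.6, 7.9, 10.6]
gripper_width: 0.0127
```

Call:
{"method": "carry_out", "body": {"moves": [[0, 0, 0, 0, 0, -0.01, 5], [0, 0, 0, 0, 0, -0.01, 5]]}}

```text
time_s: 16.15
tcp_pos: [0.4716, -0.0578, 0.061]
eef_rot: [3.4, 89.9, 43.3]
contact_force: [-3.7, 6.1, 9.7]
gripper_width: 0.0126
```

```bash
python3 -c "
from h import *
st()"
```

```text
t 16.15 tcp [471.6 -57.8  61. ] jaw deg 129.81 toolx [ 0.001  0.001 -1.   ] F [-3.7  6.1  9.7] M [ 2.37  1.42 -0.1 ] w 12.6 J [ 16.8  12.2 -36.3  -0.1 -41.4 -66.9]
```

Call:
{"method": "carry_out", "body": {"moves": [[0, 0, 0, 0, 0, 0, 45], [0, 0, 0, 0, 0, 0, 45], [0, 0, 20, 0, 0, 0, 45], [0, 0, 60, 0, 0, 0, 45], [0, 0, 100, 0, 0, 0, 45]]}}

```text
time_s: 16.65
tcp_pos: [0.4706, -0.0588, 0.1607]
eef_rot: [158.9, 89.9, -161.2]
contact_force: [1.7, -0.0, 0.3]
gripper_width: 0.0385
```

Call:
{"method": "carry_out", "body": {"moves": [[0, 0, 40, 0, 0, 0, 45], [0, 0, 80, 0, 0, 0, 45], [0, 0, 80, 0, 0, 0, 45]]}}

```text
time_s: 16.95
tcp_pos: [0.4742, -0.0585, 0.2457]
eef_rot: [-35.3, 89.5, 4.6]
contact_force: [0.2, 0.3, 0.2]
gripper_width: 0.0395
```

```bash
python3 -c "
from h import *
st()
w=r.capture('wrist');s=r.capture('scene'); cv2.imwrite('pics/w4.png',np.hstack([cv2.resize(w,(400,300)),cv2.resize(s[100:400,120:520],(400,300))]))"
```

```text
t 16.95 tcp [474.2 -58.5 245.7] jaw deg 129.88 toolx [ 0.009  0.001 -1.   ] F [0.2 0.3 0.2] M [ 0.13 -0.13  0.01] w 39.5 J [ 16.7   0.5 -22.    0.1 -67.  -66.9]
```

View pics/w4.png

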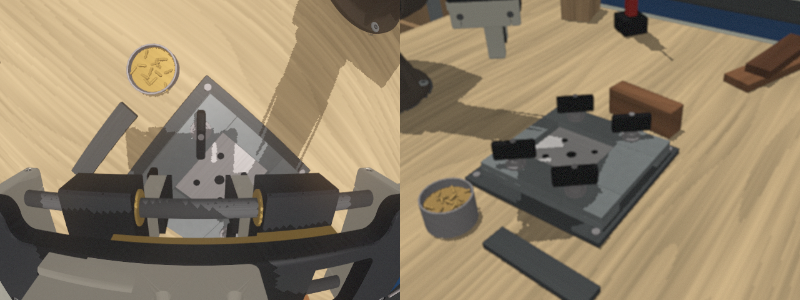

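The scene half of the picture shows all four bars parallel at half tight, with tin, bar and timber undisturbed. Second pass starts at near right.

Call:
{"method": "carry_out", "body": {"moves": [[0, 0, -50, 0, 0, 0, 45], [0, 0, -100, 0, 0, 0, 45], [0, 0, -130, 0, 0, 0, 45], [0, 0, -130, 0, 0, 0, 45], [0, 0, -130, 0, 0, 0, 45]]}}

```text
time_s: 17.55
tcp_pos: [0.471, -0.0588, 0.1097]
eef_rot: [166.2, 89.8, -153.9]
contact_force: [-0.1, 0.6, 0.3]
gripper_width: 0.0395
```

Call:
{"method": "carry_out", "body": {"moves": [[0, 0, -25, 0, 0, 0, 45], [0, 0, -50, 0, 0, 0, 45], [0, 0, -50, 0, 0, 0, 45], [0, 0, -50, 0, 0, 0, 5], [0, 0, -50, 0, 0, 0, 5]], "squeeze": 40}}

```text
time_s: 18.05
tcp_pos: [0.4728, -0.0582, 0.062]
eef_rot: [-30.7, 89.8, 9.2]
contact_force: [-0.3, -0.3, -0.1]
gripper_width: 0.0287
```

Call:
{"method": "carry_out", "body": {"moves": [[0, 0, 0, 0, 0, 0, 5], [0, 0, 0, 0, 0, 0, 5], [0, 0, 0, 0, 0, 0, 5]]}}

```text
time_s: 18.35
tcp_pos: [0.4716, -0.0578, 0.0611]
eef_rot: [4.3, 89.9, 44.1]
contact_force: [-4.3, 5.6, 9.7]
gripper_width: 0.0126
```

Call:
{"method": "carry_out", "body": {"moves": [[0, 0, 0, 0, 0, -0.14, 5], [0, 0, 0, 0, 0, -0.28, 5], [0, 0, 0, 0, 0, -0.42, 5], [0, 0, 0, 0, 0, -0.56, 5], [0, 0, 0, 0, 0, -0.66, 5]]}}

```text
time_s: 18.85
tcp_pos: [0.4714, -0.0571, 0.0611]
eef_rot: [63.3, 89.9, 65.0]
contact_force: [-7.0, 12.0, 12.0]
gripper_width: 0.0128
```

```bash
python3 -c "
from h import *
st()"
```

```text
t 18.85 tcp [471.4 -57.1  61.1] jaw deg 91.73 toolx [ 0.001  0.002 -1.   ] F [-7. 12. 12.] M [4.63 2.4  0.1 ] w 12.8 J [ 1.68e+01  1.22e+01 -3.63e+01 -1.00e-01 -4.14e+01 -1.05e+02]
```

Call:
{"method": "carry_out", "body": {"moves": [[0, -0.5, 0, 0, 0, -0.03, 5], [0, -0.5, 0, 0, 0, -0.06, 5], [0, -0.5, 0, 0, 0, -0.06, 5]]}}

```text
time_s: 19.15
tcp_pos: [0.4714, -0.0572, 0.0611]
eef_rot: [67.5, 89.9, 66.1]
contact_force: [-8.1, 15.3, 11.4]
gripper_width: 0.0131
```

```bash
python3 -c "
from h import *
st()"
```

```text
t 19.15 tcp [471.4 -57.2  61.1] jaw deg 88.62 toolx [ 0.001  0.002 -1.   ] F [-8.1 15.3 11.4] M [5.8  2.75 0.76] w 13.1 J [  16.8   12.2  -36.3   -0.2  -41.4 -108.1]
```

Mz jumped from 0.1 to 0.76 N·m with the jaw at 88.6° (stop expected near 90.3°), so it is at the stop. Release and go to far left.

Call:
{"method": "carry_out", "body": {"moves": [[0, 0, 0, 0, 0, 0, 45], [0, 0, 0, 0, 0, 0, 45], [0, 0, 10, 0, 0, 0, 45], [0, 0, 40, 0, 0, 0, 45], [0, 0, 60, 0, 0, 0, 45]]}}

```text
time_s: 19.65
tcp_pos: [0.4718, -0.0593, 0.1221]
eef_rot: [-24.9, 90.0, -26.3]
contact_force: [0.6, -0.8, 0.1]
gripper_width: 0.0385
```

Call:
{"method": "carry_out", "body": {"moves": [[25, 34, 0, 0, 0, 0.145, 45], [50, 68, 0, 0, 0, 0.29, 45], [75, 102, 0, 0, 0, 0.43, 45], [100, 136, 0, 0, 0, 0.57, 45], [119.5, 170.5, 0, 0, 0, 0.715, 45]]}}

```text
time_s: 20.15
tcp_pos: [0.5923, 0.1127, 0.121]
eef_rot: [-47.9, 90.0, -8.0]
contact_force: [-0.1, -1.2, 0.8]
gripper_width: 0.0395
```

Call:
{"method": "carry_out", "body": {"moves": [[0, 0, -5, 0, 0, 0, 45], [0, 0, -10, 0, 0, 0, 45], [0, 0, -10, 0, 0, 0, 45], [0, 0, -10, 0, 0, 0, 45]]}}

```text
time_s: 20.55
tcp_pos: [0.5903, 0.1105, 0.1103]
eef_rot: [177.5, 90.0, -143.1]
contact_force: [0.1, 0.5, 0.6]
gripper_width: 0.0397
```

```bash
python3 -c "
from h import *
st()"
```

```text
t 20.55 tcp [590.3 110.5 110.3] jaw deg 129.47 toolx [-0. -0. -1.] F [0.1 0.5 0.6] M [ 0.05 -0.13  0.  ] w 39.7 J [ 29.2  19.3 -17.6   0.  -53.1 -79.8]
```

Call:
{"method": "carry_out", "body": {"moves": [[0.5, 1.5, -25, 0, 0, 0.005, 45], [0.5, 1.5, -50, 0, 0, 0.005, 45], [0.5, 1.5, -50, 0, 0, 0.005, 45], [0.5, 1.5, -50, 0, 0, 0.005, 5], [0.5, 1.5, -50, 0, 0, 0.005, 5]]}}

```text
time_s: 21.05
tcp_pos: [0.5922, 0.113, 0.0617]
eef_rot: [-22.2, 89.9, 17.7]
contact_force: [0.1, 0.2, -0.3]
gripper_width: 0.0284
```

Call:
{"method": "carry_out", "body": {"moves": [[0, 0, 0, 0, 0, 0, 5], [0, 0, 0, 0, 0, 0, 5], [0, 0, 0, 0, 0, 0, 5]]}}

```text
time_s: 21.35
tcp_pos: [0.5918, 0.1134, 0.0611]
eef_rot: [-12.6, 89.9, 27.2]
contact_force: [-1.4, 1.7, 6.7]
gripper_width: 0.0126
```

Call:
{"method": "carry_out", "body": {"moves": [[0, 0, 0, 0, 0, -0.14, 5], [0, 0, 0, 0, 0, -0.28, 5], [0, 0, 0, 0, 0, -0.42, 5], [0, 0, 0, 0, 0, -0.56, 5], [0, 0, 0, 0, 0, -0.66, 5]]}}

```text
time_s: 21.85
tcp_pos: [0.5918, 0.1135, 0.0611]
eef_rot: [21.7, 89.9, 23.5]
contact_force: [-2.3, 2.3, 6.3]
gripper_width: 0.0128
```

Call:
{"method": "carry_out", "body": {"moves": [[0, 0, 0, 0, 0, -0.03, 5], [0, 0, 0, 0, 0, -0.06, 5], [0, 0, 0, 0, 0, -0.06, 5]]}}

```text
time_s: 22.15
tcp_pos: [0.5918, 0.1135, 0.0612]
eef_rot: [13.8, 89.9, 12.5]
contact_force: [-2.6, 1.9, 6.6]
gripper_width: 0.0126
```

```bash
python3 -c "
from h import *
st()"
```

```text
t 22.15 tcp [591.8 113.5  61.2] jaw deg 88.65 toolx [ 0.001  0.    -1.   ] F [-2.6  1.9  6.6] M [0.59 0.79 0.84] w 12.6 J [  29.4   22.6  -20.3    0.   -47.1 -120.8]
```

Stop reached (Mz 0.84). Next near left.

Call:
{"method": "carry_out", "body": {"moves": [[0, 0, 0, 0, 0, 0, 45], [0, 0, 0, 0, 0, 0, 45], [0, 0, 10, 0, 0, 0, 45], [0, 0, 40, 0, 0, 0, 45], [0, 0, 60, 0, 0, 0, 45]]}}

```text
time_s: 22.65
tcp_pos: [0.5918, 0.113, 0.122]
eef_rot: [-9.1, 90.0, -10.5]
contact_force: [0.0, 0.6, 0.4]
gripper_width: 0.0386
```

Call:
{"method": "carry_out", "body": {"moves": [[-25, 0, 0, 0, 0, 0.145, 45], [-50, 0, 0, 0, 0, 0.29, 45], [-75, 0, 0, 0, 0, 0.43, 45], [-100, 0, 0, 0, 0, 0.57, 45], [-120.5, -0.5, 0, 0, 0, 0.72, 45]]}}

```text
time_s: 23.15
tcp_pos: [0.4697, 0.1123, 0.1207]
eef_rot: [-0.1, 90.0, 40.1]
contact_force: [-0.2, 0.4, -0.5]
gripper_width: 0.0396
```

Call:
{"method": "carry_out", "body": {"moves": [[0, 0, -5, 0, 0, 0, 45], [0, 0, -10, 0, 0, 0, 45], [0, 0, -10, 0, 0, 0, 45], [0, 0, -10, 0, 0, 0, 45]]}}

```text
time_s: 23.55
tcp_pos: [0.4714, 0.1125, 0.1099]
eef_rot: [-169.4, 90.0, -129.7]
contact_force: [0.4, 0.8, -0.1]
gripper_width: 0.0393
```

```bash
python3 -c "
from h import *
st()"
```

```text
t 23.55 tcp [471.4 112.5 109.9] jaw deg 129.76 toolx [-0. -0. -1.] F [ 0.4  0.8 -0.1] M [ 0.08 -0.13 -0.03] w 39.3 J [ 36.7   9.2 -31.9   0.  -48.9 -87. ]
```

Call:
{"method": "carry_out", "body": {"moves": [[0, -0.5, -25, 0, 0, 0.003, 45], [0, -0.5, -50, 0, 0, 0.003, 45], [0, -0.5, -50, 0, 0, 0.003, 45], [0, -0.5, -50, 0, 0, 0.003, 5], [0, -0.5, -50, 0, 0, 0.003, 5]]}}

```text
time_s: 24.05
tcp_pos: [0.4718, 0.1124, 0.0611]
eef_rot: [-18.3, 89.9, 21.7]
contact_force: [-1.0, -1.3, -0.6]
gripper_width: 0.0287
```

Call:
{"method": "carry_out", "body": {"moves": [[0, 0, 0, 0, 0, 0, 5], [0, 0, 0, 0, 0, 0, 5], [0, 0, 0, 0, 0, 0, 5]]}}

```text
time_s: 24.35
tcp_pos: [0.4713, 0.1125, 0.0609]
eef_rot: [-0.5, 89.9, 39.5]
contact_force: [-2.3, 2.6, 5.6]
gripper_width: 0.0126
```

Call:
{"method": "carry_out", "body": {"moves": [[0, 0, 0, 0, 0, -0.14, 5], [0, 0, 0, 0, 0, -0.28, 5], [0, 0, 0, 0, 0, -0.42, 5], [0, 0, 0, 0, 0, -0.56, 5], [0, 0, 0, 0, 0, -0.66, 5]]}}

```text
time_s: 24.85
tcp_pos: [0.4711, 0.113, 0.0609]
eef_rot: [50.7, 89.9, 52.6]
contact_force: [-5.6, 5.8, 7.7]
gripper_width: 0.0128
```

Call:
{"method": "carry_out", "body": {"moves": [[0, 0, 0, 0, 0, -0.03, 5], [0, 0, 0, 0, 0, -0.06, 5], [0, 0, 0, 0, 0, -0.06, 5]]}}

```text
time_s: 25.15
tcp_pos: [0.4711, 0.113, 0.0609]
eef_rot: [47.0, 89.9, 45.9]
contact_force: [-5.0, 5.9, 7.2]
gripper_width: 0.0129
```

```bash
python3 -c "
from h import *
st()"
```

```text
t 25.15 tcp [471.1 113.   60.9] jaw deg 88.82 toolx [ 0.001  0.001 -1.   ] F [-5.   5.9  7.2] M [2.   1.79 0.72] w 12.9 J [  36.8   13.   -35.2   -0.   -41.7 -128. ]
```

Stop reached (Mz 0.72). Last: far right.

Call:
{"method": "carry_out", "body": {"moves": [[0, 0, 0, 0, 0, 0, 45], [0, 0, 0, 0, 0, 0, 45], [0, 0, 10, 0, 0, 0, 45], [0, 0, 40, 0, 0, 0, 45], [0, 0, 60, 0, 0, 0, 45]]}}

```text
time_s: 25.65
tcp_pos: [0.4712, 0.1119, 0.122]
eef_rot: [-12.0, 90.0, -13.2]
contact_force: [0.4, 0.4, 0.8]
gripper_width: 0.0392
```

Call:
{"method": "carry_out", "body": {"moves": [[25, -34, 0, 0, 0, 0.145, 45], [50, -68, 0, 0, 0, 0.29, 45], [75, -102, 0, 0, 0, 0.43, 45], [100, -136, 0, 0, 0, 0.57, 45], [120.5, -170, 0, 0, 0, 0.715, 45]]}}

```text
time_s: 26.15
tcp_pos: [0.5921, -0.0588, 0.1208]
eef_rot: [-54.3, 90.0, -15.6]
contact_force: [1.5, 0.5, -0.0]
gripper_width: 0.0396
```

Call:
{"method": "carry_out", "body": {"moves": [[0, 0, -5, 0, 0, 0, 45], [0, 0, -10, 0, 0, 0, 45], [0, 0, -10, 0, 0, 0, 45], [0, 0, -10, 0, 0, 0, 45]]}}

```text
time_s: 26.55
tcp_pos: [0.5904, -0.0563, 0.1103]
eef_rot: [160.8, 90.0, -160.8]
contact_force: [0.1, -0.0, 0.6]
gripper_width: 0.0392
```

```bash
python3 -c "
from h import *
st()"
```

```text
t 26.55 tcp [590.4 -56.3 110.3] jaw deg 128.39 toolx [-0. -0. -1.] F [ 0.1 -0.   0.6] M [ 0.1  -0.15  0.01] w 39.2 J [ 13.4  18.6 -18.6   0.  -52.8 -65. ]
```

Call:
{"method": "carry_out", "body": {"moves": [[1, -1, -25, 0, 0, 0.023, 45], [1, -1, -50, 0, 0, 0.023, 45], [1, -1, -50, 0, 0, 0.023, 45], [1, -1, -50, 0, 0, 0.023, 5], [1, -1, -50, 0, 0, 0.023, 5]]}}

```text
time_s: 27.05
tcp_pos: [0.5928, -0.0575, 0.0617]
eef_rot: [-37.7, 89.9, 2.0]
contact_force: [-0.2, 0.5, 0.1]
gripper_width: 0.0285
```

Call:
{"method": "carry_out", "body": {"moves": [[0, 0, 0, 0, 0, 0, 5], [0, 0, 0, 0, 0, 0, 5], [0, 0, 0, 0, 0, 0, 5]]}}

```text
time_s: 27.35
tcp_pos: [0.5919, -0.0572, 0.0612]
eef_rot: [16.1, 89.9, 55.8]
contact_force: [-4.4, 6.0, 5.9]
gripper_width: 0.0131
```

Call:
{"method": "carry_out", "body": {"moves": [[0, 0, 0, 0, 0, -0.14, 5], [0, 0, 0, 0, 0, -0.28, 5], [0, 0, 0, 0, 0, -0.42, 5], [0, 0, 0, 0, 0, -0.56, 5], [0, 0, 0, 0, 0, -0.66, 5]]}}

```text
time_s: 27.85
tcp_pos: [0.5917, -0.0567, 0.0612]
eef_rot: [68.4, 89.9, 70.0]
contact_force: [-6.2, 9.2, 7.8]
gripper_width: 0.0126
```

Call:
{"method": "carry_out", "body": {"moves": [[0, 0, 0, 0, 0, -0.03, 5], [0, 0, 0, 0, 0, -0.06, 5], [0, 0, 0, 0, 0, -0.06, 5]]}}

```text
time_s: 28.15
tcp_pos: [0.5917, -0.0566, 0.0612]
eef_rot: [70.9, 89.9, 69.4]
contact_force: [-4.3, 8.2, 6.5]
gripper_width: 0.0129
```

```bash
python3 -c "
from h import *
st()"
```

```text
t 28.15 tcp [591.7 -56.6  61.2] jaw deg 88.47 toolx [ 0.     0.001 -1.   ] F [-4.3  8.2  6.5] M [3.36 1.78 0.81] w 12.9 J [ 1.330e+01  2.190e+01 -2.130e+01 -1.000e-01 -4.680e+01 -1.048e+02]
```

All four are at their stops. Release, retreat to the left at height, and check from the top.

Call:
{"method": "carry_out", "body": {"moves": [[0, 0, 0, 0, 0, 0, 45], [0, 0, 0, 0, 0, 0, 45], [0, 0, 40, 0, 0, 0, 45], [0, 0, 90, 0, 0, 0, 45], [0, 0, 140, 0, 0, 0, 45]]}}

```text
time_s: 28.65
tcp_pos: [0.5914, -0.0586, 0.2016]
eef_rot: [-150.7, 89.9, -152.3]
contact_force: [1.6, -0.3, -0.4]
gripper_width: 0.0388
```

Call:
{"method": "carry_out", "body": {"moves": [[-15, 45, 10, 0, 0, 0, 45], [-30, 90, 20, 0, 0, 0, 45], [-45, 135, 20, 0, 0, 0, 45], [-60, 180, 20, 0, 0, 0, 45], [-75, 225, 20, 0, 0, 0, 45]]}}

```text
time_s: 29.15
tcp_pos: [0.5162, 0.1683, 0.2207]
eef_rot: [30.2, 89.9, 28.6]
contact_force: [1.8, 1.0, 0.6]
gripper_width: 0.0394
```

Call:
{"method": "carry_out", "body": {"moves": [[-15, 45, 0, 0, 0, 0, 45], [-30, 90, 0, 0, 0, 0, 45], [-45, 135, 0, 0, 0, 0, 45], [-60, 180, 0, 0, 0, 0, 45], [-75, 225, 0, 0, 0, 0, 45]]}}

```text
time_s: 29.65
tcp_pos: [0.4412, 0.3935, 0.2205]
eef_rot: [43.7, 90.0, 42.1]
contact_force: [0.4, 0.0, -0.3]
gripper_width: 0.0395
```

Call:
{"method": "carry_out", "body": {"moves": [[-25, 40, 0, 0, 0, 0, 45], [-50, 80, 0, 0, 0, 0, 45], [-75, 120, 0, 0, 0, 0, 45], [-75, 120, 0, 0, 0, 0, 45]]}}

```text
time_s: 30.05
tcp_pos: [0.3645, 0.5159, 0.2195]
eef_rot: [77.0, 90.0, 75.6]
contact_force: [0.1, -0.6, -1.4]
gripper_width: 0.0393
```

```bash
python3 -c "
from h import *
st()
i=r.capture('top')[190:380,185:475]
cv2.imwrite('pics/t9.png',cv2.resize(cv2.convertScaleAbs(i,alpha=1.8,beta=15),None,fx=2.75,fy=2.75,interpolation=cv2.INTER_CUBIC))"
```

```text
t 30.05 tcp [364.5 515.9 219.5] jaw deg 88.65 toolx [ 0.  0. -1.] F [ 0.1 -0.6 -1.4] M [-0.01 -0.16  0.01] w 39.3 J [  72.4   16.7   -5.7   -0.   -67.5 -163.8]
```

View pics/t9.png

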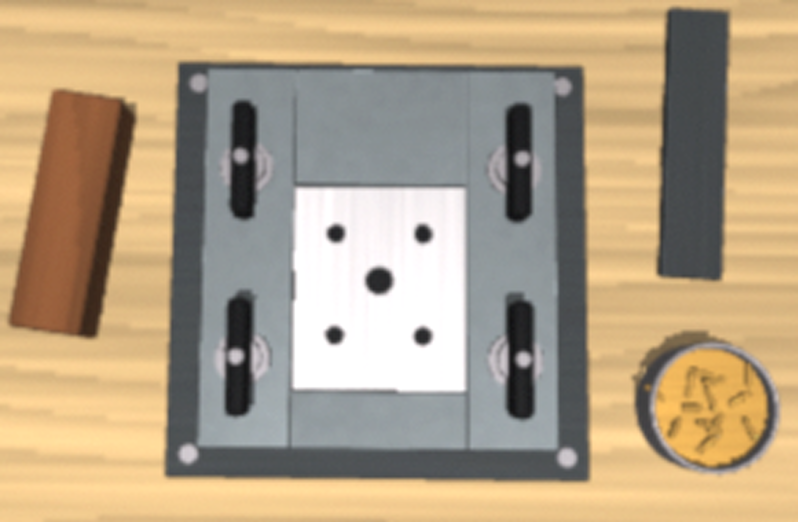

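The plate meets the near rail at row 391 with no gap. All four bars lie along the fixture's x, and the bystanders sit at the same pixels as at the start. Handing in.

```bash
python3 -c "
from plant import r
print(r.close_job())"
```

```text
the job is handed in; nothing more can be done
None
```

The plate is home against the near rail, all four T-screws are turned to their stops, and the job was handed in at about 30 s.

- **Plate:** I pressed with about 13 N and dragged it back about 48 mm. It slid at about 1.5 N, and the force rose to 4.8 N when it met the rail. The wrist view put its near edge within 0.3 px of where home should be. The visible strip of rail wall was 1–1.5 px wider than predicted, which could mean up to about 1 mm of gap. I put that down to shading on the rail's edge, because the force had clearly shown a stop. The last top view shows no gap.
- **First pass (near left, far right, far left, near right):** each screw was left at about 0.71 rad, judged by the wrist angle. A picture showed all four bars parallel.
- **Second pass (near right, far left, near left, far right):** each ended at its hard stop, with 0.72–0.84 N·m at the wrist against the 0.12 N·m friction. The last top view shows all four bars parallel to the fixture's x.
- **Surroundings:** timber, tin and steel bar are at the same pixels as at the start. The robot is clear of everything.

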